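Stand the capped containers in their spill saucers

TASK

Stand the four screw-capped containers from the front of the bench (vial, brown bottle, white bottle, jar) each upright inside the round spill saucer of its size: the narrowest container in the smallest saucer and so on up to the jar in the largest, each standing on the saucer's floor within the lip. Keep the containers upright, and leave the two open vessels (white pot and grey cup) where they stand.

Things in the scene. Friction and masses are not known exactly. Their poses are not given: they have to be found in the camera images.
- vial_mid (a point): small clear screw-cap sample vial with a white cap and a little tan filling, 20 mm diameter, 48 mm tall (cap is the top 12 mm); the smallest container. Stands upright, loose, on the bench at the start. Point: on its axis, half-way up (24 mm above its underside); z is its upright axis.
- brown_bottle_mid (a point): brown round bottle with a black screw cap, 33 mm diameter body, 68 mm tall, straight-sided up to about 40 mm, then narrowing to a 20 mm wide cap; second smallest container. It stands in the front half of the bench; a similar brown bottle near the back edge of the bench is only part of the room and is not meant. Stands upright, loose, on the bench at the start. Point: on its axis, half-way up (34 mm above its underside); z is its upright axis.
- white_bottle_mid (a point): whitish round bottle with a blue screw cap, 41 mm diameter body, 80 mm tall, straight-sided up to about 48 mm, then narrowing to a 26 mm wide cap; second largest container. Stands upright, loose, on the bench at the start. Point: on its axis, half-way up (40 mm above its underside); z is its upright axis.
- jar_mid (a point): squat wide grey jar with a white screw lid and a blank paper label, 58 mm diameter, 66 mm tall, straight-sided up to 36 mm (best gripped at or just below half height), then narrowing; lid 52 mm wide, top 16 mm; the widest container. Stands upright, loose, on the bench at the start. Point: on its axis, half-way up (33 mm above its underside); z is its upright axis.
- saucer_1: smallest of four round shallow steel spill saucers, fixed to the bench: 44 mm outside, 36 mm inside diameter, floor 3 mm above the bench, lip 4 mm above that floor (7 mm above the bench). Origin: centre of its underside, at bench height; z up.
- saucer_2: second smallest of four round shallow steel spill saucers, fixed to the bench: 59 mm outside, 51 mm inside diameter, floor 3 mm above the bench, lip 4 mm above that floor (7 mm above the bench). Origin: centre of its underside, at bench height; z up.
- saucer_3: second largest of four round shallow steel spill saucers, fixed to the bench: 74 mm outside, 66 mm inside diameter, floor 3 mm above the bench, lip 4 mm above that floor (7 mm above the bench). Origin: centre of its underside, at bench height; z up.
- saucer_4: largest of four round shallow steel spill saucers, fixed to the bench: 92 mm outside, 84 mm inside diameter, floor 3 mm above the bench, lip 4 mm above that floor (7 mm above the bench). Origin: centre of its underside, at bench height; z up.
- open_pot_mid (a point): open white plastic pot without lid, 47 mm diameter at the rim, 54 mm tall, loose; not to be moved. Point: on its axis, half-way up.
- open_cup_mid (a point): open grey mixing cup without lid, 61 mm diameter at the rim, 40 mm tall, loose; not to be moved. Point: on its axis, half-way up.
There are look-alikes about, which are no part of the job. What is shaped like the part that bears jar_mid but green or orange is not meant.

How it is judged:
By the outcome, as a careful person would: the job done as asked, in the order asked, and still so for the second after the job is handed in, with the robot touching nothing.
It also fails if it takes over 102 s, if anything falls off the work surface, if the arm or the gripper's body presses on something with over 40 N, if the wrist force passes 120 N, or if a joint passes its speed limit or range.

ROBOT

A 6-joint arm with a two-finger parallel gripper is mounted at the origin on a cart in front of the work surface, level with it; the furniture and walls round the work are solid. World frame = base frame: x ahead of the robot, y to its left, z up, the work surface at z = 0. Lengths are in m, angles in rad, forces in N, time in s.
With the tool pointing down it reaches from about 0.15 to 0.775 m from the base axis. Payload 6.1 kg.
Tool frame: the origin (TCP) lies midway between the tips of the shut fingers; the grasp point (between the pads) lies 19 mm behind it; z points along the fingers, y is the direction in which the jaws open and shut (so a half turn about z gives the same grasp; the last joint's range is limited). The gripper opens to 85 mm and grips with 20 to 120 N. Pads are 22 mm wide; open, the fingers measure 114 mm over their backs; the gripper's body (76 mm by 85 mm) begins 54 mm behind the grasp point. The pads swing forward as they close: fully open they stand 13 mm farther back than shut.
Start: joints at [1.253, 0.126, -0.04, 1.405, 0, 1.571], TCP at [0.164, 0.499, 0.231] pointing down, gripper open.
Joint ranges: [-2.72, 2.72], [-0.95, 1.95], [-1.27, 1.35], [-1.78, 2.02], [-1.46, 1.47], [-3.14, 3.14]. Speed limits (rad/s): [2.39, 2.39, 3.01, 3.14, 3.14, 3.14].

INTERFACE

Orientations are given as a unit quaternion [w, x, y, z].
In Python, from bench import robot, grab_frame gives the robot as it stands.
- The arm moves only by the shell command python3 -m crank 'ROWS'. ROWS is JSON, a list of rows, each a list of 7 numbers: the opening, from 0 (shut) to 1 (fully open), then the shift along the world's x, y, z in mm, then the turn, a rotation vector about the world's x, y, z in rad. A call has 1 to 12 rows; each row shifts and turns the commanded pose from where the row before left it; what a row does not reach is not made up. A row lasts 1/12 s, in which the tool goes at most 41.7 mm and 7.16 degrees, less where a joint would pass 70% of its speed; a pose out of reach is approached as far as the arm can. A call is refused whole if a number of a shift passes 41.7 or a number of a turn 0.125, either way. A call with a gripper value outside its range is refused whole. The fingers move at their own pace and stop on an object; the grip force is fixed at half the most. Time passes only in rows, so rows that do not move let the fingers close. It gives the time, the measured TCP pose, the force and the opening at its end, in the units of the state.
- robot.read_state(): the state, without advancing time (a new reading comes with each control period).
- grab_frame(name): name is "side" or "top" or "wrist"; returns a dict with "img" (400x640x3 uint8, red, green, blue), "vfov" (degrees; the focal length in pixels is half the picture's height over the tangent of half this angle, whatever the lens; pixels are square), "cx", "cy" (the principal point, pixels), "world_to_cam" (4x4, takes a point from world to camera coordinates); the wrist camera has in their place "mount" (4x4, takes a point from camera to tool coordinates, whose origin is the TCP and whose axes are the flange's). Camera axes: x right, y up, looking along -z (the intrinsics and any distortion apply to the point x, -y, -z); pixel columns grow to the right and rows downward; lengths in m; the calibration is good to about 2 mm. A picture is of the moment at which its call begins: read the wrist's pose just before it. There is no depth.
- robot.sign_off(): hands the job in, once; it reports no verdict.
The state is a dict: "time": time; "joint_positions": joint angles; "qd": joint speeds; "tau": joint torques, N m; "ee_pos": TCP position; "eef_rot": TCP orientation; "ft_force": force on the tool from outside, world axes, zero at the start; "moment": the same for the moment, N m; "grip_width": finger opening in m.
Only numpy, scipy, OpenCV 4.12 (cv2) and the standard library are available. Lean on these libraries where they do the work, as an engineer would, in place of code of your own. Each camera call takes 0.05 s, during which the arm holds its last target.

## Working session

There is one attempt and no reset: what is moved stays moved. The work goes in short steps, Python scripts to look and compute and a shell command to move; the robot and the scene stay as the last step left them, time stands still between calls to the robot, and variables do not carry over. Pictures are saved under pics/ and viewed, and the job is handed in when it is done.

```bash
ls; mkdir -p pics
python3 - <<'E'
from bench import robot, grab_frame
import cv2
s=robot.read_state(); print(s)
for n in ("side","top","wrist"):
    f=grab_frame(n); cv2.imwrite(f"pics/{n}0.png",f["img"][:,:,::-1])
    print({k:v for k,v in f.items() if k!="img"})
E
```

```text
pics
{'time': 0.0, 'joint_positions': array([ 1.25299279e+00,  1.26422806e-01, -4.06219278e-02,  1.40540099e+00,
       -8.04402489e-06,  1.57078907e+00]), 'qd': array([ 0.00023533,  0.00227397, -0.0002687 , -0.00077905, -0.00113811,
        0.00118918]), 'tau': array([ 1.07027081e-03, -4.35912359e+01,  3.52924705e+01,  1.73077849e-02,
        3.89290904e-05, -5.82290738e-06]), 'ee_pos': array([0.16392627, 0.49831897, 0.23049965]), 'eef_rot': array([-1.26527234e-04,  1.58230264e-01,  9.87401896e-01, -8.14946827e-04]), 'ft_force': array([-0.15781866, -0.39773165, -0.33032432]), 'moment': array([-0.01815321,  0.01143716,  0.01354022]), 'grip_width': 0.08548185713400054}
{'vfov': 43.404405115001566, 'cx': 321.6378785248311, 'cy': 195.00455003948989, 'world_to_cam': array([[-0.85929218,  0.51147094, -0.00379977,  0.42090251],
       [-0.26266461, -0.43488846,  0.86132417,  0.06208414],
       [ 0.43888981,  0.74112719,  0.50804156, -1.62760173],
       [ 0.        ,  0.        ,  0.        ,  1.        ]])}
{'vfov': 54.81859106815702, 'cx': 315.0662813278569, 'cy': 197.80132440946892, 'world_to_cam': array([[-0.00277169, -0.99969862, -0.02439234,  0.00923708],
       [ 0.99796558, -0.00431891,  0.06360854, -0.49002583],
       [-0.06369472, -0.02416641,  0.99767678, -1.25390574],
       [ 0.        ,  0.        ,  0.        ,  1.        ]])}
{'vfov': 69.05735605146452, 'cx': 322.63675050148134, 'cy': 198.18582888541138, 'mount': array([[ 3.74645786e-04,  9.52689417e-01,  3.03945280e-01,
         7.82576236e-02],
       [ 9.99999088e-01,  3.75623397e-05, -1.35034401e-03,
         5.73836844e-04],
       [-1.29787534e-03,  3.03945509e-01, -9.52688534e-01,
        -1.43685241e-01],
       [ 0.00000000e+00,  0.00000000e+00,  0.00000000e+00,
         1.00000000e+00]])}
```

View pics/side0.png

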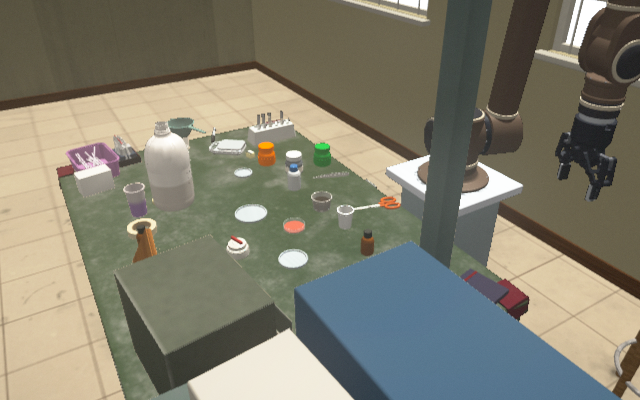

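View pics/top0.png

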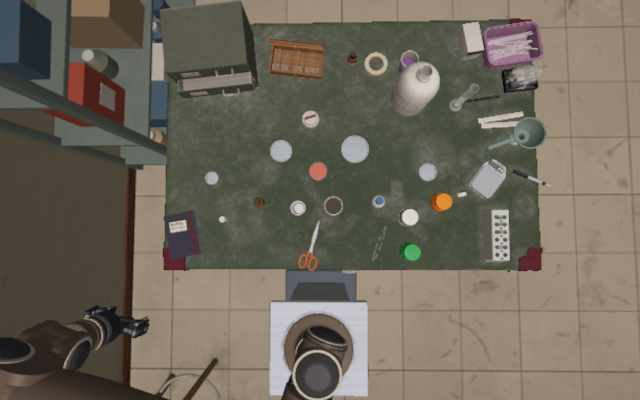

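View pics/wrist0.png

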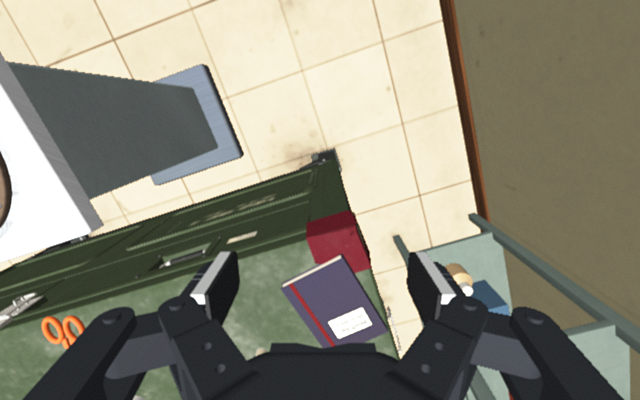

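Overview: in the top view, saucers sit at about (212,178), (428,172), (281,151) and (355,149) from smallest to largest. The vial is at (222,219), brown bottle (259,202), white bottle (379,202) and jar (409,217). I'll enlarge to measure them.

Run:
```python
import cv2, numpy as np
im=cv2.imread("pics/top0.png")
for n,(x0,y0,w,h) in {"A":(195,130,110,100),"B":(335,130,110,100)}.items():
    c=cv2.resize(im[y0:y0+h,x0:x0+w],None,fx=7,fy=6*7/6,interpolation=cv2.INTER_CUBIC)
    c=cv2.resize(im[y0:y0+h,x0:x0+w],None,fx=6,fy=6,interpolation=cv2.INTER_CUBIC)
    for k in range(0,w,10): cv2.line(c,(k*6,0),(k*6,5),(0,255,255),1); cv2.putText(c,str(x0+k),(k*6,16),0,.35,(0,255,255))
    for k in range(0,h,10): cv2.line(c,(0,k*6),(5,k*6),(0,255,255),1); cv2.putText(c,str(y0+k),(6,k*6+4),0,.35,(0,255,255))
    cv2.imwrite(f"pics/top0{n}.png",c)
```

```text
(no output)
```

View pics/top0A.png

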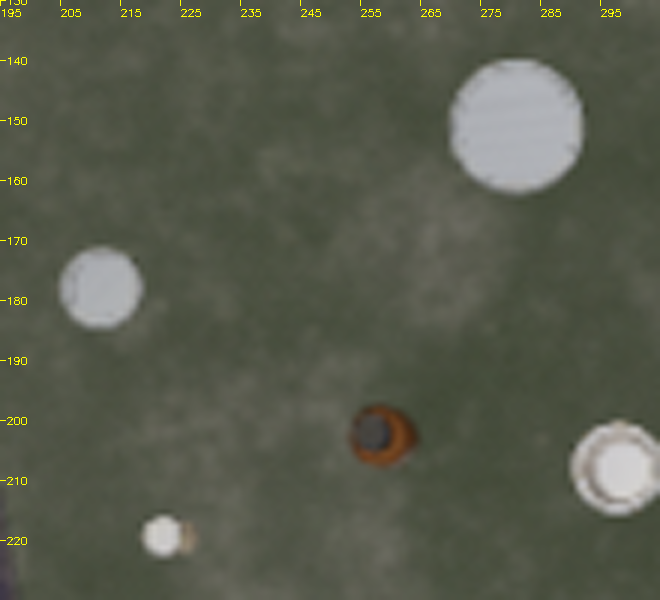

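View pics/top0B.png

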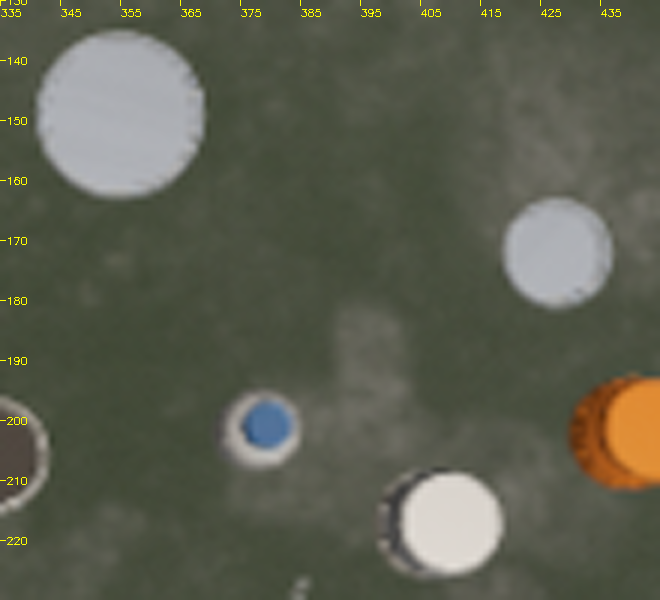

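```bash
cat > h.py <<'E'
import numpy as np, cv2
from bench import robot, grab_frame
def ray2plane(f,u,v,z,T=None):
    F=200/np.tan(np.radians(f["vfov"])/2)
    if T is None: T=np.linalg.inv(f["world_to_cam"])
    d=T[:3,:3]@np.array([(u-f["cx"])/F,-(v-f["cy"])/F,-1]); o=T[:3,3]
    return o+d*(z-o[2])/d[2]
def proj(f,p,T=None):
    F=200/np.tan(np.radians(f["vfov"])/2)
    W=f["world_to_cam"] if T is None else np.linalg.inv(T)
    c=W[:3,:3]@np.asarray(p,float)+W[:3,3]
    return f["cx"]+F*c[0]/-c[2], f["cy"]-F*c[1]/-c[2]
def Rq(q):
    w,x,y,z=q; 
    from scipy.spatial.transform import Rotation as R
    return R.from_quat([x,y,z,w])
def wristT(f,s):
    T=np.eye(4);T[:3,:3]=Rq(s["eef_rot"]).as_matrix();T[:3,3]=s["ee_pos"];return T@f["mount"]
E
python3 - <<'E'
from h import *
f=dict(np.load("x.npz")) if 0 else grab_frame("top"); g=grab_frame("side")
L={"s1":(195,130,101,288,.007),"s2":(335,130,558,252,.007),"s3":(195,130,517,125,.007),"s4":(335,130,121,114,.007),
"vial":(195,130,163,536,.048),"brown":(195,130,374,432,.068),"white":(335,130,267,425,.080),"jar":(335,130,450,524,.066),"pot":(195,130,617,468,.054)}
for k,(x0,y0,a,b,z) in L.items():
    p=ray2plane(f,x0+(a+.5)/6-.5,y0+(b+.5)/6-.5,z); print(k,np.round(p,4),"side px",np.round(proj(g,p),1))
for k,(u,v,z) in {"cup":(333.3,205.5,.04),"green":(412,252,.066),"orange":(442,202,.066)}.items(): print(k,ray2plane(f,u,v,z))
im=g["img"][:,:,::-1]
c=cv2.resize(im[130:280,200:400],None,fx=4,fy=4,interpolation=cv2.INTER_CUBIC)
cv2.imwrite("pics/side0z.png",c)
print(robot.read_state()["time"], Rq(robot.read_state()["eef_rot"]).as_matrix().round(3))
E
```

```text
s1 [0.5599 0.3546 0.007 ] side px [376.2 300. ]
s2 [ 0.5758 -0.3645  0.007 ] side px [241.9 171.9]
s3 [0.6501 0.1222 0.007 ] side px [291.3 257.7]
s4 [ 0.6544 -0.1251  0.007 ] side px [249.4 212.4]
vial [0.4213 0.3071 0.048 ] side px [412.7 254.4]
brown [0.4755 0.1904 0.068 ] side px [365.9 230.2]
white [ 0.4769 -0.1932  0.08  ] side px [292.5 165.3]
jar [ 0.4256 -0.2897  0.066 ] side px [292.8 153.8]
pot [0.4566 0.063  0.054 ] side px [344.1 209.4]
cup [ 0.46340384 -0.051768    0.04      ]
green [ 0.31641431 -0.29520369  0.066     ]
orange [ 0.47193885 -0.39158159  0.066     ]
0.25 [[-0.95   0.312 -0.   ]
 [ 0.312  0.95  -0.001]
 [-0.    -0.001 -1.   ]]
```

View pics/side0z.png

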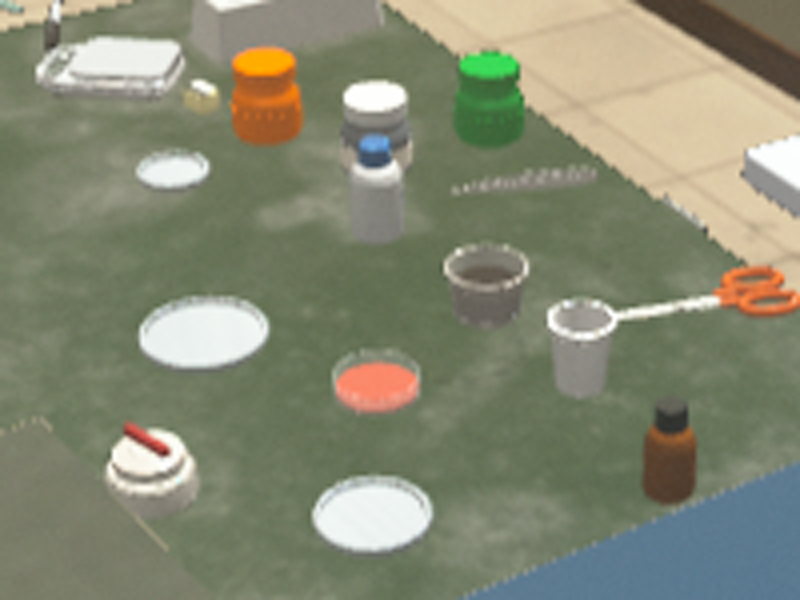

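The side view agrees with the top positions: every projected point is offset by about the same 1.5 px. Next is a move above the vial.

```bash
python3 -m crank '[[1,32,-24,-12,0,0,0.08],[1,32,-24,-12,0,0,0.08],[1,32,-24,-12,0,0,0.08],[1,32,-24,-12,0,0,0.077],[1,32,-24,-12,0,0,0],[1,32,-24,-12,0,0,0],[1,32,-24,-12,0,0,0],[1,32,-24,-12,0,0,0],[1,0,0,0,0,0,0],[1,0,0,0,0,0,0]]'
python3 - <<'E'
from h import *
s=robot.read_state(); f=grab_frame("wrist")
print(s["ee_pos"].round(4),s["joint_positions"].round(2),Rq(s["eef_rot"]).as_matrix().round(3))
cv2.imwrite("pics/w1.png",f["img"][:,:,::-1]); T=wristT(f,s)
print("vial top pred",proj(f,[.4213,.3071,.048],T))
E
```

```text
time: 1.08
ee_pos: [0.4204, 0.3053, 0.1345]
eef_rot: [-0.001, 0.003, 1.0, -0.001]
ft_force: [-0.8, 0.7, -0.5]
grip_width: 0.0854
[0.4204 0.3053 0.1345] [ 0.63  0.13 -0.24  1.2   0.    0.63] [[-1.     0.005 -0.002]
 [ 0.005  1.    -0.001]
 [ 0.002 -0.001 -1.   ]]
vial top pred (np.float64(323.75548430466307), np.float64(204.51565681231688))
```

View pics/w1.png

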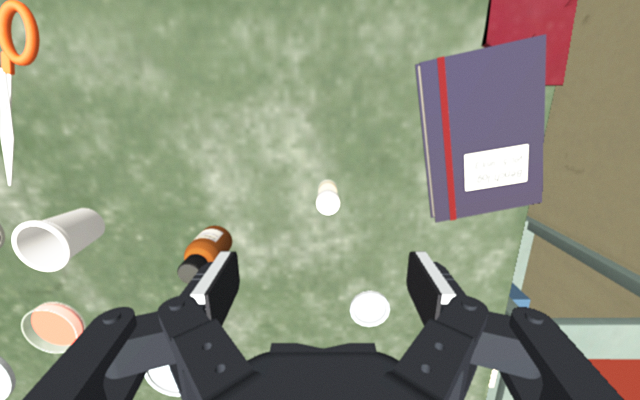

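The wrist view shows the vial cap at (328,204) and saucer 1 at (370,308). The top view seems biased about 3 mm in y, so I'll use the wrist fix.

Run:
```python
from h import *
s=robot.read_state(); f=grab_frame("wrist");T=wristT(f,s)
im=f["img"][:,:,::-1]; c=cv2.resize(im[170:340,280:410],None,fx=4,fy=4,interpolation=cv2.INTER_CUBIC)[:, :]
cv2.imwrite("pics/w1z.png",cv2.resize(c,None,fx=.85,fy=.85))
for u,v,z in [(328,204,.048),(370,308,.007)]: print(ray2plane(f,u,v,z,T).round(4))
```

```text
[0.4204 0.3119 0.048 ]
[0.557  0.3599 0.007 ]
```

View pics/w1z.png

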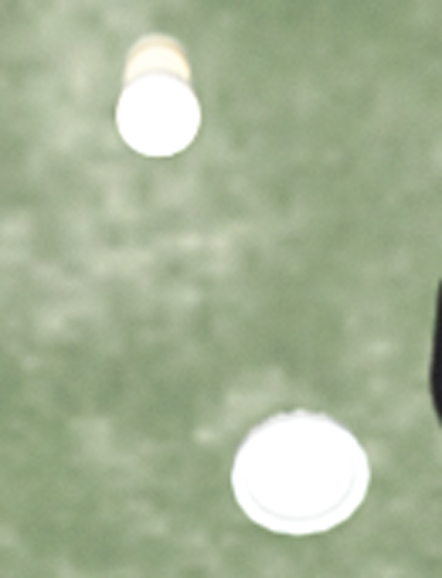

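```bash
python3 -m crank '[[1,0,5,-20,0,0,0],[1,0,0,-30,0,0,0],[1,0,0,-30,0,0,0],[1,0,0,-28,0,0,0],[1,0,0,-20,0,0,0],[1,0,0,0,0,0,0],[1,0,0,0,0,0,0]]'
```

```text
time: 1.77
ee_pos: [0.418, 0.3128, 0.0075]
eef_rot: [-0.001, -0.001, 1.0, -0.0]
ft_force: [-1.7, -0.8, 0.3]
grip_width: 0.0853
```

```bash
python3 -m crank '[[0.6,2,-2,0,0,0,0],[0.4,0,0,0,0,0,0],[0,0,0,0,0,0,0],[0,0,0,0,0,0,0],[0,0,0,0,0,0,0],[0,0,0,0,0,0,0],[0,0,0,0,0,0,0],[0,0,0,0,0,0,0],[0,0,0,0,0,0,0],[0,0,0,0,0,0,0]]'
python3 - <<'E'
from h import *
cv2.imwrite("pics/w2.png",grab_frame("wrist")["img"][:,:,::-1])
E
```

```text
time: 2.6
ee_pos: [0.4218, 0.3102, 0.0082]
eef_rot: [0.0, 0.0, 1.0, 0.0]
ft_force: [-1.0, -1.0, 5.6]
grip_width: 0.0179
```

View pics/w2.png

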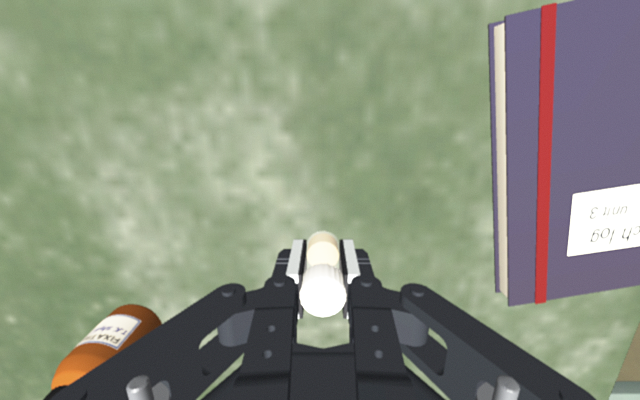

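The vial is gripped between the pads. Lift it and carry it to saucer 1.

```bash
python3 -m crank '[[0,0,0,20,0,0,0],[0,0,0,30,0,0,0],[0,20,8,10,0,0,0],[0,30,10,0,0,0,0],[0,30,10,0,0,0,0],[0,30,10,0,0,0,0],[0,27,10,0,0,0,0],[0,0,0,0,0,0,0],[0,0,0,0,0,0,0],[0,0,0,0,0,0,0]]'
python3 - <<'E'
from h import *
s=robot.read_state(); f=grab_frame("wrist");T=wristT(f,s); print(s["ee_pos"],s["grip_width"])
cv2.imwrite("pics/w3.png",f["img"][:,:,::-1])
print(proj(f,[.558,.358,.007],T))
g=grab_frame("side")["img"][:,:,::-1]; cv2.imwrite("pics/s3.png",cv2.resize(g[200:380,250:480],None,fx=3,fy=3))
E
```

```text
time: 3.48
ee_pos: [0.5577, 0.3576, 0.0667]
eef_rot: [-0.001, 0.0, 1.0, -0.001]
ft_force: [-0.6, -0.7, 0.4]
grip_width: 0.0177
[0.55766639 0.35764101 0.06667926] 0.017747765721372797
(np.float64(321.9002741767145), np.float64(215.39666134806464))
```

View pics/w3.png

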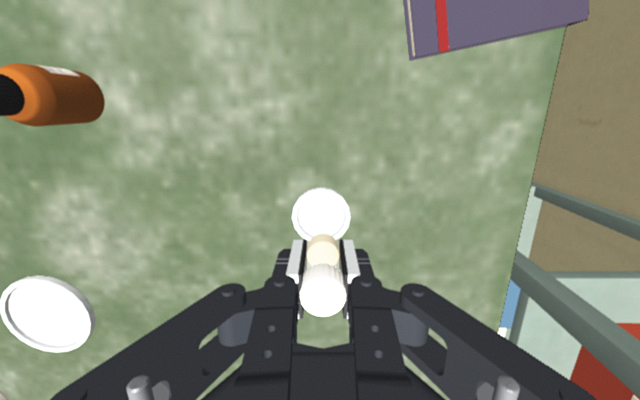

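View pics/s3.png

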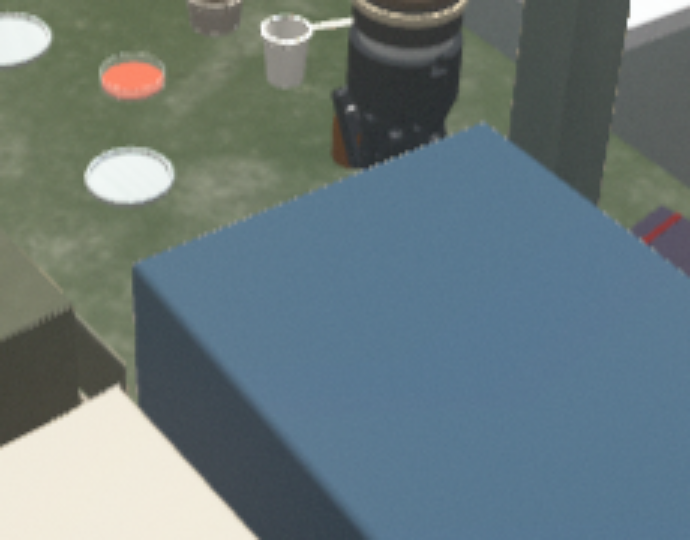

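```bash
python3 - <<'E'
from h import *
s=robot.read_state(); f=grab_frame("wrist");T=wristT(f,s); p=s["ee_pos"]
print(ray2plane(f,323,291,p[2]+.040,T)-p)
E
python3 -m crank '[[0,0,0,-20,0,0,0],[0,0,0,-20,0,0,0],[0,0,0,-9,0,0,0],[0,0,0,-4,0,0,0],[0,0,0,0,0,0,0],[0,0,0,0,0,0,0]]'
```

```text
[-0.00426173  0.00102863  0.04      ]
time: 4.13
ee_pos: [0.5585, 0.3583, 0.0153]
eef_rot: [0.0, 0.0, 1.0, 0.0]
ft_force: [0.7, 0.4, 0.5]
grip_width: 0.0175
```

```bash
python3 -m crank '[[0,2,0,-2,0,0,0],[0,0,0,-1.5,0,0,0],[0,0,0,0,0,0,0],[0,0,0,0,0,0,0]]'
```

```text
time: 4.47
ee_pos: [0.5606, 0.3582, 0.0113]
eef_rot: [0.0, 0.0, 1.0, 0.0]
ft_force: [0.6, 0.3, 0.4]
grip_width: 0.0173
```

```bash
python3 -m crank '[[0,0,0,-1,0,0,0],[0,0,0,0,0,0,0],[0,0,0,0,0,0,0]]'
```

```text
time: 4.72
ee_pos: [0.5607, 0.3582, 0.0113]
eef_rot: [0.001, 0.0, 1.0, 0.0]
ft_force: [-2.1, -2.0, 5.6]
grip_width: 0.0178
```

Contact (5.6 N upward). Release partially, then fully, and lift.

```bash
python3 -m crank '[[0.5,0,0,0,0,0,0],[0.7,0,0,0,0,0,0],[0.8,0,0,0,0,0,0],[0.8,0,0,0,0,0,0],[0.8,0,0,0,0,0,0],[1,0,0,30,0,0,0],[1,0,0,40,0,0,0],[1,0,0,40,0,0,0],[1,0,0,0,0,0,0],[1,0,0,0,0,0,0]]'
python3 - <<'E'
from h import *
s=robot.read_state(); f=grab_frame("wrist");T=wristT(f,s); print(s["ee_pos"],s["grip_width"])
im=f["img"][:,:,::-1];cv2.imwrite("pics/w4.png",im);cv2.imwrite("pics/w4z.png",cv2.resize(im[150:270,260:400],None,fx=4,fy=4))
print(proj(f,[.558,.358,.007],T))
E
```

```text
time: 5.55
ee_pos: [0.5621, 0.3592, 0.1234]
eef_rot: [0.003, 0.0, 1.0, 0.002]
ft_force: [-0.6, -0.0, -0.8]
grip_width: 0.085
[0.56211638 0.35919912 0.12341705] 0.08500505277821074
(np.float64(319.80072321228283), np.float64(188.16963044743318))
```

View pics/w4.png

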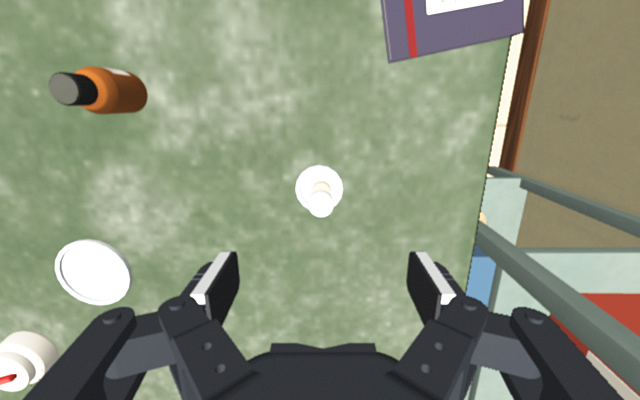

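View pics/w4z.png

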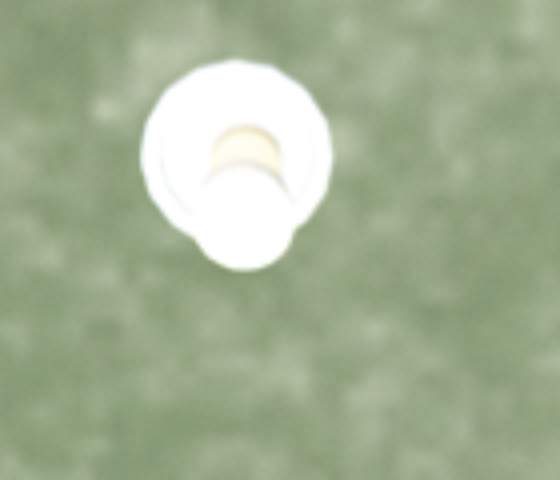

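The vial stands in saucer 1, with the base near its centre (about (320,190)). Next is the brown bottle.

```bash
python3 -m crank '[[1,-17,-33,5,0,0,0],[1,-17,-33,5,0,0,0],[1,-17,-33,0,0,0,0],[1,-17,-33,0,0,0,0],[1,-17,-33,0,0,0,0],[1,0,0,0,0,0,0],[1,0,0,0,0,0,0]]'
python3 - <<'E'
from h import *
s=robot.read_state(); f=grab_frame("wrist");T=wristT(f,s); print(s["ee_pos"],s["grip_width"],Rq(s["eef_rot"]).as_matrix().round(3))
im=f["img"][:,:,::-1];cv2.imwrite("pics/w5.png",im)
print(proj(f,[.4755,.1934,.068],T))
E
```

```text
time: 6.18
ee_pos: [0.4738, 0.1913, 0.1286]
eef_rot: [-0.001, 0.001, 1.0, -0.0]
ft_force: [1.2, 0.2, 0.2]
grip_width: 0.0856
[0.47375888 0.19134985 0.12856844] 0.08559168988812507 [[-1.     0.003 -0.003]
 [ 0.003  1.    -0.001]
 [ 0.003 -0.001 -1.   ]]
(np.float64(324.1490142033614), np.float64(216.7751573542177))
```

View pics/w5.png

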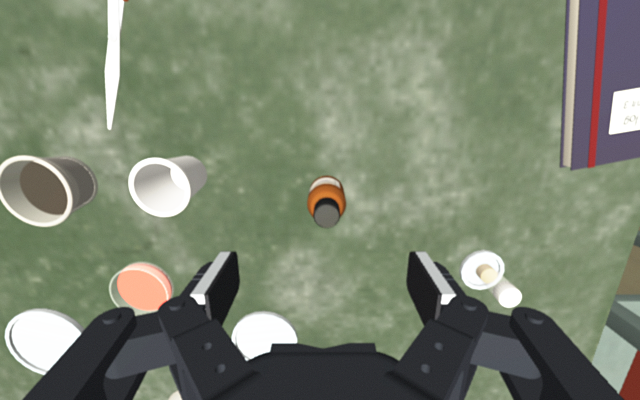

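The brown cap is at (327,214), so the bottle is at about (0.474, 0.195). Descend.

```bash
python3 -m crank '[[1,0,4,-20,0,0,0],[1,0,0,-30,0,0,0],[1,0,0,-30,0,0,0],[1,0,0,-25,0,0,0],[1,0,0,-14,0,0,0],[1,0,0,0,0,0,0],[1,0,0,0,0,0,0],[0.6,0,0,0,0,0,0],[0.6,0,0,0,0,0,0]]'
python3 - <<'E'
from h import *
cv2.imwrite("pics/w6.png",grab_frame("wrist")["img"][:,:,::-1])
E
```

```text
time: 6.98
ee_pos: [0.4766, 0.1979, 0.0122]
eef_rot: [0.001, 0.0, 1.0, 0.0]
ft_force: [-0.1, -0.0, 0.8]
grip_width: 0.0636
```

View pics/w6.png

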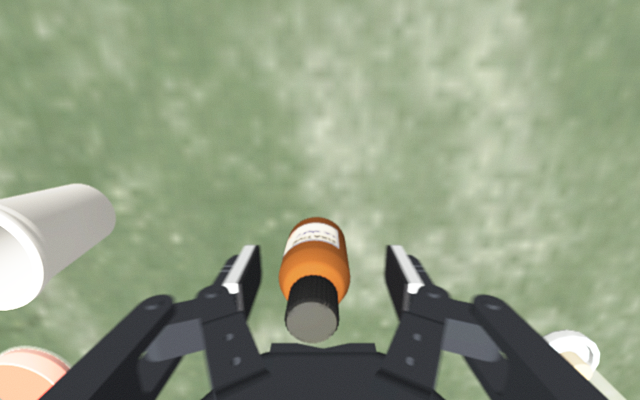

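The bottle is slightly left of mid-jaw, so shift y by -3 and close.

```bash
python3 -m crank '[[0.6,-1,-3,-2,0,0,0],[0.6,0,0,0,0,0,0],[0.3,0,0,0,0,0,0],[0,0,0,0,0,0,0],[0,0,0,0,0,0,0],[0,0,0,0,0,0,0],[0,0,0,0,0,0,0],[0,0,0,0,0,0,0]]'
python3 - <<'E'
from h import *
s=robot.read_state(); f=grab_frame("wrist");T=wristT(f,s); p=s["ee_pos"]
print(p,s["grip_width"]); cv2.imwrite("pics/w7.png",f["img"][:,:,::-1])
E
```

```text
time: 7.7
ee_pos: [0.4748, 0.1942, 0.0096]
eef_rot: [0.0, 0.0, 1.0, 0.0]
ft_force: [-1.0, -0.7, 5.9]
grip_width: 0.031
[0.47477248 0.19417052 0.00958579] 0.031035333672381454
```

View pics/w7.png

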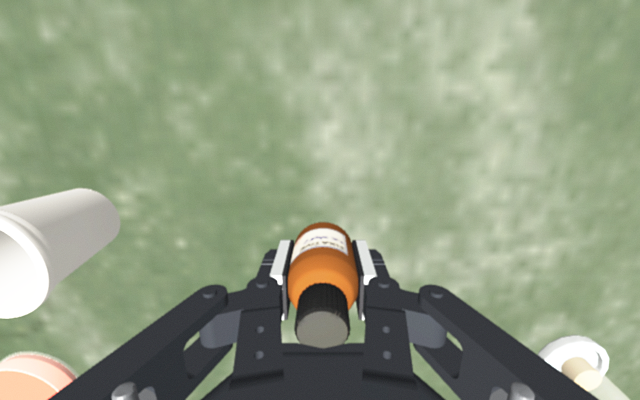

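Gripped (31 mm). Lift and carry it to saucer 2.

```bash
python3 -m crank '[[0,0,0,20,0,0,0],[0,0,0,35,0,0,0],[0,0,0,38,0,0,0],[0,0,0,30,0,0,0],[0,10,-30,7,0,0,0],[0,10,-35,0,0,0,0],[0,10,-35,0,0,0,0],[0,10,-35,0,0,0,0],[0,10,-35,0,0,0,0],[0,10,-35,0,0,0,0],[0,10,-35,0,0,0,0],[0,10,-35,0,0,0,0]]'
python3 -m crank '[[0,10,-35,0,0,0,0],[0,10,-35,0,0,0,0],[0,0,-35,0,0,0,0],[0,0,-35,0,0,0,0],[0,0,-35,0,0,0,0],[0,0,-35,0,0,0,0],[0,0,-35,0,0,0,0],[0,0,-25,0,0,0,0],[0,0,0,0,0,0,0],[0,0,0,0,0,0,0]]'
python3 - <<'E'
from h import *
s=robot.read_state(); f=grab_frame("wrist");T=wristT(f,s); print(s["ee_pos"],s["grip_width"])
im=f["img"][:,:,::-1];cv2.imwrite("pics/w8.png",im)
print(proj(f,[.5758,-.3645,.007],T), s["joint_positions"].round(2))
E
```

```text
time: 8.75
ee_pos: [0.5545, -0.0826, 0.1386]
eef_rot: [-0.0, 0.0, 1.0, 0.0]
ft_force: [1.5, 0.3, -1.2]
grip_width: 0.0314
time: 9.58
ee_pos: [0.5738, -0.3521, 0.1377]
eef_rot: [-0.001, 0.002, 1.0, 0.001]
ft_force: [-1.0, -0.3, -1.4]
grip_width: 0.031
[ 0.57384695 -0.35210435  0.1377489 ] 0.031013023127774708
(np.float64(308.8128697636779), np.float64(190.9739143322074)) [-0.55  0.42  0.15  1.3   0.   -0.55]
```

View pics/w8.png

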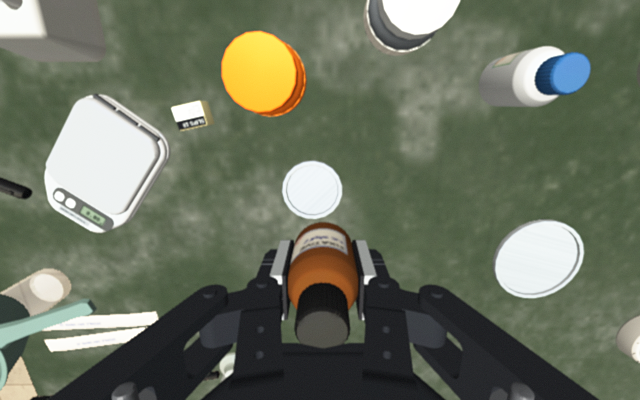

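Saucer 2 appears at (312,190), so the target is about (0.575, -0.3615).

```bash
python3 -m crank '[[0,2,-9,-20,0,0,0],[0,0,0,-30,0,0,0],[0,0,0,-30,0,0,0],[0,0,0,-22,0,0,0],[0,0,0,-12,0,0,0],[0,0,0,-6,0,0,0],[0,0,0,0,0,0,0],[0,0,0,0,0,0,0]]'
python3 - <<'E'
from h import *
cv2.imwrite("pics/w9.png",grab_frame("wrist")["img"][:,:,::-1])
E
```

```text
time: 10.3
ee_pos: [0.5772, -0.3596, 0.0202]
eef_rot: [0.001, 0.0, 1.0, -0.0]
ft_force: [-0.3, -0.3, 0.0]
grip_width: 0.0311
```

View pics/w9.png

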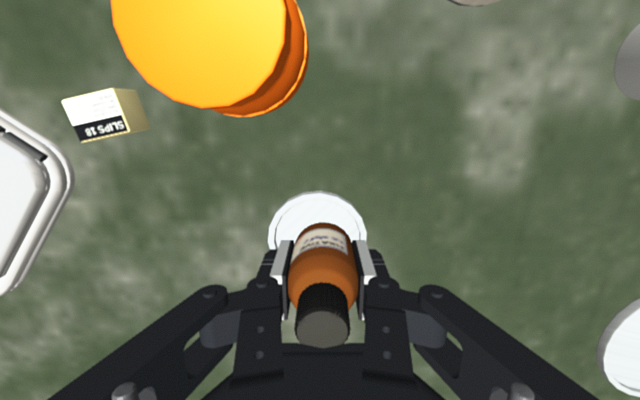

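```bash
python3 -m crank '[[0,-1,-2.5,-3,0,0,0],[0,0,0,-3,0,0,0],[0,0,0,-1.5,0,0,0],[0,0,0,0,0,0,0],[0,0,0,0,0,0,0]]'
```

```text
time: 10.77
ee_pos: [0.5759, -0.3629, 0.0126]
eef_rot: [0.001, 0.001, 1.0, -0.001]
ft_force: [-1.3, -0.4, 4.7]
grip_width: 0.031
```

```bash
python3 -m crank '[[0.5,0,0,0,0,0,0],[0.7,0,0,0,0,0,0],[0.8,0,0,0,0,0,0],[0.8,0,0,0,0,0,0],[0.8,0,0,0,0,0,0],[1,0,0,30,0,0,0],[1,0,0,40,0,0,0],[1,0,0,40,0,0,0],[1,0,0,20,0,0,0],[1,0,0,0,0,0,0],[1,0,0,0,0,0,0]]'
python3 - <<'E'
from h import *
s=robot.read_state(); f=grab_frame("wrist");T=wristT(f,s); print(s["ee_pos"],s["grip_width"])
im=f["img"][:,:,::-1];cv2.imwrite("pics/w10.png",im)
print(proj(f,[.575,-.3615,.007],T),proj(f,[.4769,-.1902,.08],T))
E
```

```text
time: 11.68
ee_pos: [0.5763, -0.3629, 0.1433]
eef_rot: [0.001, 0.0, 1.0, -0.001]
ft_force: [0.0, 0.2, -0.2]
grip_width: 0.0856
[ 0.57629767 -0.36288218  0.14325507] 0.08559788468985313
(np.float64(323.2147496477323), np.float64(185.69529233646946)) (np.float64(585.2355392276825), np.float64(70.64420927143017))
```

View pics/w10.png

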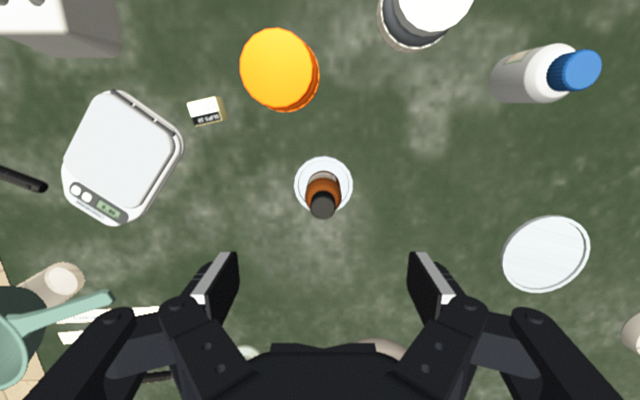

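The brown bottle stands centred in saucer 2. Next is the white bottle.

```bash
python3 -m crank '[[1,-20,34,0,0,0,0],[1,-20,34,0,0,0,0],[1,-20,34,0,0,0,0],[1,-20,34,0,0,0,0],[1,-20,34,0,0,0,0],[1,0,0,0,0,0,0],[1,0,0,0,0,0,0],[1,0,0,0,0,0,0]]'
python3 - <<'E'
from h import *
s=robot.read_state(); f=grab_frame("wrist");T=wristT(f,s); print(s["ee_pos"],s["grip_width"])
im=f["img"][:,:,::-1];cv2.imwrite("pics/w11.png",im)
print(proj(f,[.4769,-.1902,.08],T))
E
```

```text
time: 12.4
ee_pos: [0.4751, -0.1921, 0.1404]
eef_rot: [-0.001, 0.0, 1.0, 0.0]
ft_force: [0.8, -0.2, -0.1]
grip_width: 0.0854
[ 0.47511347 -0.19212128  0.14043562] 0.08537061010962872
(np.float64(323.87392193238014), np.float64(216.80215140066608))
```

View pics/w11.png

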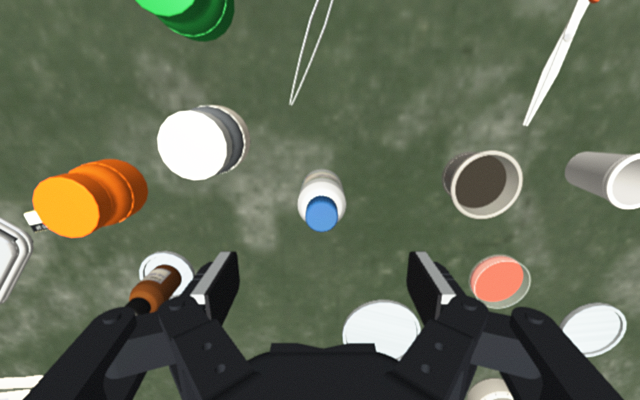

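```bash
python3 -m crank '[[1,0,0,-20,0,0,0],[1,0,0,-30,0,0,0],[1,0,0,-30,0,0,0],[1,0,0,-24,0,0,0],[1,0,0,-16,0,0,0],[0.7,0,0,0,0,0,0],[0.7,0,0,0,0,0,0],[0.7,0,0,0,0,0,0]]'
python3 - <<'E'
from h import *
cv2.imwrite("pics/w12.png",grab_frame("wrist")["img"][:,:,::-1])
E
```

```text
time: 13.12
ee_pos: [0.4763, -0.1932, 0.0222]
eef_rot: [0.0, 0.001, 1.0, -0.0]
ft_force: [-0.1, -0.4, 0.6]
grip_width: 0.0598
```

View pics/w12.png

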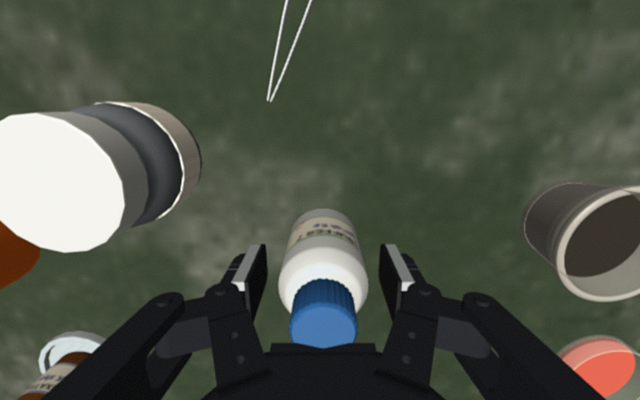

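Centred between the jaws. Go 6 mm lower and close.

```bash
python3 -m crank '[[0.7,0,1,-6,0,0,0],[0.6,0,0,0,0,0,0],[0.3,0,0,0,0,0,0],[0,0,0,0,0,0,0],[0,0,0,0,0,0,0],[0,0,0,0,0,0,0],[0,0,0,0,0,0,0],[0,0,0,0,0,0,0]]'
python3 - <<'E'
from h import *
cv2.imwrite("pics/w13.png",grab_frame("wrist")["img"][:,:,::-1])
E
```

```text
time: 13.83
ee_pos: [0.4758, -0.1915, 0.0161]
eef_rot: [0.0, 0.0, 1.0, -0.0]
ft_force: [-0.5, -0.3, 5.4]
grip_width: 0.0395
```

View pics/w13.png

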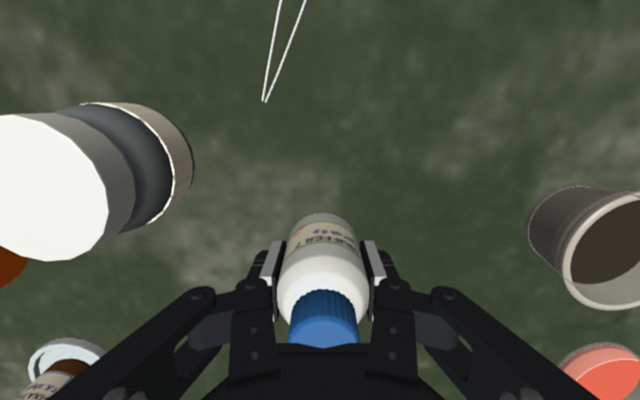

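```bash
python3 -m crank '[[0,0,0,20,0,0,0],[0,0,0,35,0,0,0],[0,0,0,35,0,0,0],[0,17,31,30,0,0,0],[0,17,31,0,0,0,0],[0,17,31,0,0,0,0],[0,17,31,0,0,0,0],[0,17,31,0,0,0,0],[0,17,31,0,0,0,0],[0,17,31,0,0,0,0],[0,17,31,0,0,0,0],[0,17,31,0,0,0,0]]'
python3 -m crank '[[0,17,31,0,0,0,0],[0,0,0,0,0,0,0],[0,0,0,0,0,0,0]]'
python3 - <<'E'
from h import *
s=robot.read_state(); f=grab_frame("wrist");T=wristT(f,s); print(s["ee_pos"],s["grip_width"])
im=f["img"][:,:,::-1];cv2.imwrite("pics/w14.png",im)
print(proj(f,[.65,.125,.007],T))
E
```

```text
time: 14.88
ee_pos: [0.6269, 0.0862, 0.1317]
eef_rot: [-0.001, 0.0, 1.0, -0.0]
ft_force: [0.3, -0.4, -0.7]
grip_width: 0.0393
time: 15.13
ee_pos: [0.6437, 0.1171, 0.1308]
eef_rot: [-0.001, -0.001, 1.0, -0.0]
ft_force: [-0.4, 0.1, -1.6]
grip_width: 0.0393
[0.64365601 0.11713846 0.13084446] 0.03930793649387945
(np.float64(329.75172863470385), np.float64(197.42295982638262))
```

View pics/w14.png

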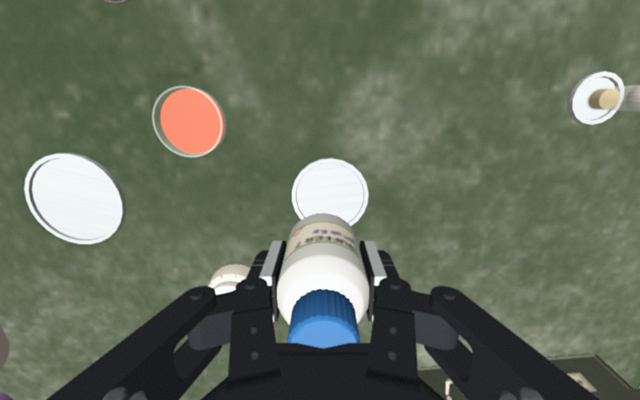

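Saucer 3 is at (330,194), so the target is about (0.647, 0.125).

```bash
python3 -m crank '[[0,4,8,-20,0,0,0],[0,0,0,-30,0,0,0],[0,0,0,-30,0,0,0],[0,0,0,-17,0,0,0],[0,0,0,-8,0,0,0],[0,0,0,0,0,0,0],[0,0,0,0,0,0,0],[0,0,0,0,0,0,0]]'
python3 - <<'E'
from h import *
s=robot.read_state(); f=grab_frame("wrist");T=wristT(f,s)
cv2.imwrite("pics/w15.png",f["img"][:,:,::-1])
print([np.round(proj(f,[.648+a,.125+b,.007],T),0) for a,b in [(0,0),(-.037,0),(0,.037),(0,-.037)]])
E
```

```text
time: 15.85
ee_pos: [0.6487, 0.1231, 0.0294]
eef_rot: [0.001, 0.001, 1.0, 0.0]
ft_force: [0.4, 0.1, -0.3]
grip_width: 0.039
[array([324., 235.]), array([324., 177.]), array([383., 235.]), array([265., 235.])]
```

View pics/w15.png

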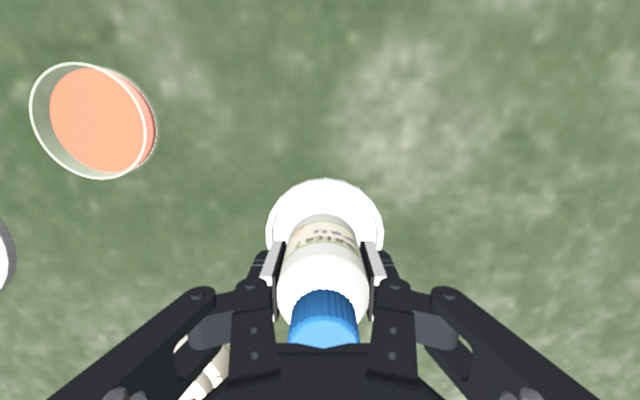

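Saucer spans columns 265-383 with its near edge at row 178, as predicted, so the bottle is centred. Lower it.

```bash
python3 -m crank '[[0,0,0,-5,0,0,0],[0,0,0,-3,0,0,0],[0,0,0,-1.5,0,0,0],[0,0,0,0,0,0,0],[0,0,0,0,0,0,0]]'
```

```text
time: 16.32
ee_pos: [0.6482, 0.1235, 0.0191]
eef_rot: [0.001, 0.0, 1.0, 0.0]
ft_force: [-2.7, -1.2, 5.0]
grip_width: 0.0394
```

```bash
python3 -m crank '[[0.5,0,0,0,0,0,0],[0.7,0,0,0,0,0,0],[0.8,0,0,0,0,0,0],[0.8,0,0,0,0,0,0],[0.8,0,0,0,0,0,0],[1,0,0,30,0,0,0],[1,0,0,40,0,0,0],[1,0,0,40,0,0,0],[1,0,0,10,0,0,0],[1,0,0,0,0,0,0],[1,0,0,0,0,0,0]]'
python3 - <<'E'
from h import *
s=robot.read_state(); f=grab_frame("wrist");T=wristT(f,s); print(s["ee_pos"],s["grip_width"])
im=f["img"][:,:,::-1];cv2.imwrite("pics/w16.png",im)
E
```

```text
time: 17.23
ee_pos: [0.6482, 0.1236, 0.1385]
eef_rot: [0.001, 0.0, 1.0, 0.0]
ft_force: [-0.1, -0.0, -0.7]
grip_width: 0.0853
[0.6481938  0.12360805 0.13845729] 0.08529761607755604
```

View pics/w16.png

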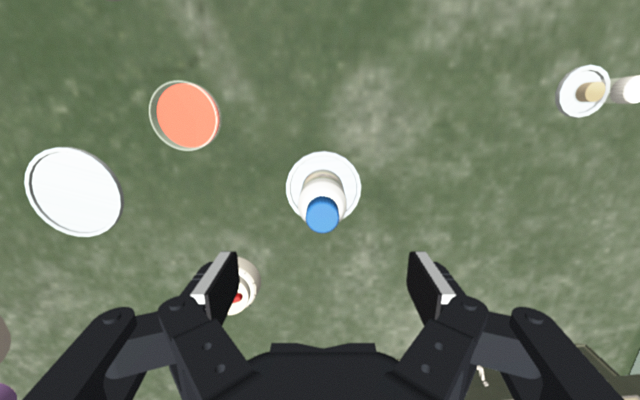

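The white bottle stands in saucer 3. Now the jar.

```bash
python3 -m crank '[[1,-18,-34,0,0,0,0],[1,-19,-34,0,0,0,0],[1,-18,-34,0,0,0,0],[1,-19,-34,0,0,0,0],[1,-18,-34,0,0,0,0],[1,-19,-34,0,0,0,0],[1,-18,-34,0,0,0,0],[1,-19,-34,0,0,0,0],[1,-18,-34,0,0,0,0],[1,-19,-34,0,0,0,0],[1,-18,-34,0,0,0,0],[1,-18,-34,0,0,0,0]]'
python3 -m crank '[[1,0,0,0,0,0,0],[1,0,0,0,0,0,0]]'
python3 - <<'E'
from h import *
s=robot.read_state(); f=grab_frame("wrist");T=wristT(f,s); print(s["ee_pos"],s["grip_width"])
im=f["img"][:,:,::-1];cv2.imwrite("pics/w17.png",im)
print([np.round(proj(f,[.4256+a,-.287+b,.066],T),0) for a,b in [(0,0),(.026,0),(-.026,0),(0,.026),(0,-.026)]])
E
```

```text
time: 18.28
ee_pos: [0.4245, -0.2852, 0.1358]
eef_rot: [-0.001, 0.0, 1.0, 0.001]
ft_force: [0.1, -1.6, 0.0]
grip_width: 0.0853
time: 18.45
ee_pos: [0.4247, -0.2855, 0.1358]
eef_rot: [-0.001, 0.003, 1.0, 0.001]
ft_force: [0.3, 0.2, 0.2]
grip_width: 0.0855
[ 0.42467163 -0.2855271   0.13583221] 0.0855174019184701
[array([319., 212.]), array([320., 242.]), array([319., 179.]), array([353., 211.]), array([286., 212.])]
```

View pics/w17.png

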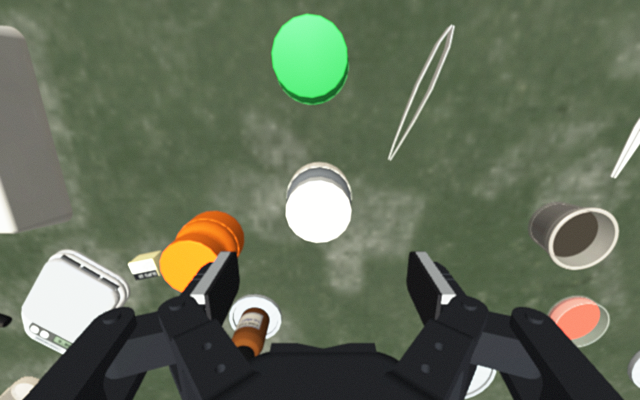

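The jar lid is centred at (319,210), giving (0.424, -0.287). Descend.

```bash
python3 -m crank '[[1,0,-2,-20,0,0,0],[1,0,0,-30,0,0,0],[1,0,0,-30,0,0,0],[1,0,0,-24,0,0,0],[1,0,0,-14,0,0,0],[1,0,0,-5,0,0,0],[1,0,0,0,0,0,0],[1,0,0,0,0,0,0]]'
python3 - <<'E'
from h import *
cv2.imwrite("pics/w18.png",grab_frame("wrist")["img"][:,:,::-1])
E
```

```text
time: 19.17
ee_pos: [0.4272, -0.2857, 0.0151]
eef_rot: [-0.0, -0.0, 1.0, 0.0]
ft_force: [0.4, -0.5, 0.2]
grip_width: 0.0855
```

View pics/w18.png

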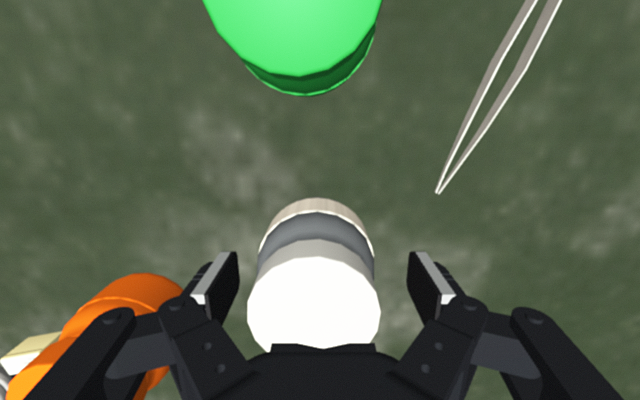

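```bash
python3 -m crank '[[1,-3,-3,-5,0,0,0],[1,0,0,-5,0,0,0],[1,0,0,0,0,0,0],[0.7,0,0,0,0,0,0],[0.3,0,0,0,0,0,0],[0,0,0,0,0,0,0],[0,0,0,0,0,0,0],[0,0,0,0,0,0,0],[0,0,0,0,0,0,0]]'
python3 - <<'E'
from h import *
cv2.imwrite("pics/w19.png",grab_frame("wrist")["img"][:,:,::-1])
E
```

```text
time: 19.97
ee_pos: [0.4241, -0.2898, 0.0056]
eef_rot: [0.0, 0.0, 1.0, -0.0]
ft_force: [-0.2, 0.7, 6.4]
grip_width: 0.0558
```

View pics/w19.png

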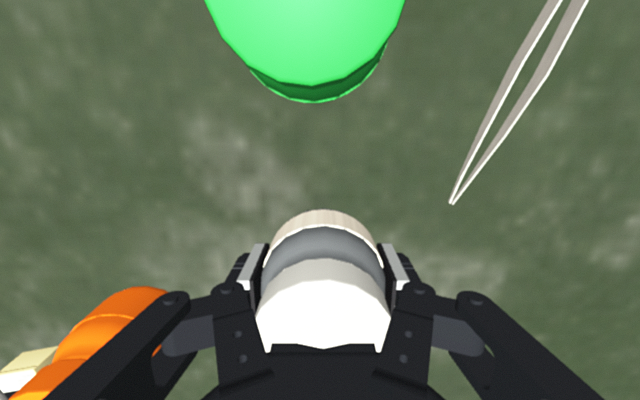

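Jar gripped (55.8 mm). Lift and carry to saucer 4.

```bash
python3 -m crank '[[0,0,0,15,0,0,0],[0,0,0,30,0,0,0],[0,0,0,35,0,0,0],[0,0,0,35,0,0,0],[0,27,20,10,0,0,0],[0,28,21,0,0,0,0],[0,28,21,0,0,0,0],[0,28,21,0,0,0,0],[0,28,21,0,0,0,0],[0,28,21,0,0,0,0],[0,28,21,0,0,0,0],[0,24,16,0,0,0,0]]'
python3 -m crank '[[0,0,0,0,0,0,0],[0,0,0,0,0,0,0],[0,0,0,0,0,0,0]]'
python3 - <<'E'
from h import *
s=robot.read_state(); f=grab_frame("wrist");T=wristT(f,s); print(s["ee_pos"],s["grip_width"])
im=f["img"][:,:,::-1];cv2.imwrite("pics/w20.png",im)
print([np.round(proj(f,[.653+a,-.122+b,.007],T),0) for a,b in [(0,0),(-.046,0),(0,.046),(0,-.046)]])
E
```

```text
time: 21.02
ee_pos: [0.644, -0.1255, 0.1291]
eef_rot: [-0.0, -0.0, 1.0, 0.0]
ft_force: [0.3, -1.1, -1.7]
grip_width: 0.0564
time: 21.27
ee_pos: [0.642, -0.1276, 0.1291]
eef_rot: [-0.001, 0.0, 1.0, -0.0]
ft_force: [-0.6, -0.5, -0.9]
grip_width: 0.0561
[ 0.64197363 -0.12755228  0.12909645] 0.056081887999085915
[array([327., 203.]), array([328., 155.]), array([375., 203.]), array([280., 203.])]
```

View pics/w20.png

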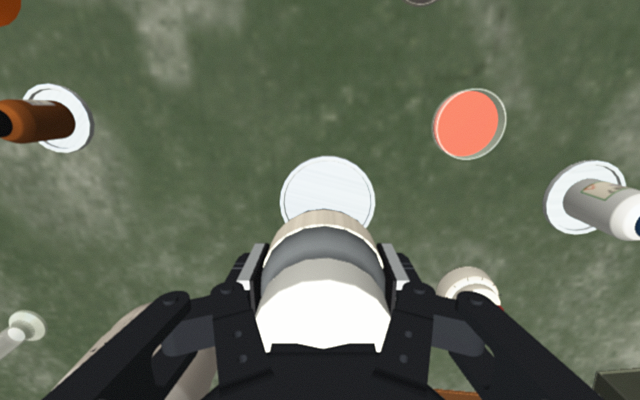

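```bash
python3 -m crank '[[0,6,3,-20,0,0,0],[0,5,2.5,-30,0,0,0],[0,0,0,-30,0,0,0],[0,0,0,-20,0,0,0],[0,0,0,-9,0,0,0],[0,0,0,0,0,0,0],[0,0,0,0,0,0,0],[0,0,0,0,0,0,0]]'
python3 - <<'E'
from h import *
s=robot.read_state(); f=grab_frame("wrist");T=wristT(f,s); print(s["ee_pos"],s["grip_width"])
im=f["img"][:,:,::-1];cv2.imwrite("pics/w21.png",im)
print([np.round(proj(f,[.653+a,-.122+b,.007],T),0) for a,b in [(0,0),(-.046,0),(0,.046),(0,-.046)]])
E
```

```text
time: 21.98
ee_pos: [0.6546, -0.1227, 0.0231]
eef_rot: [0.001, 0.001, 1.0, -0.0]
ft_force: [-0.2, -0.3, -0.6]
grip_width: 0.0563
[ 0.65461192 -0.12269145  0.02308711] 0.05625821147115797
[array([322., 238.]), array([322., 163.]), array([398., 238.]), array([246., 238.])]
```

View pics/w21.png

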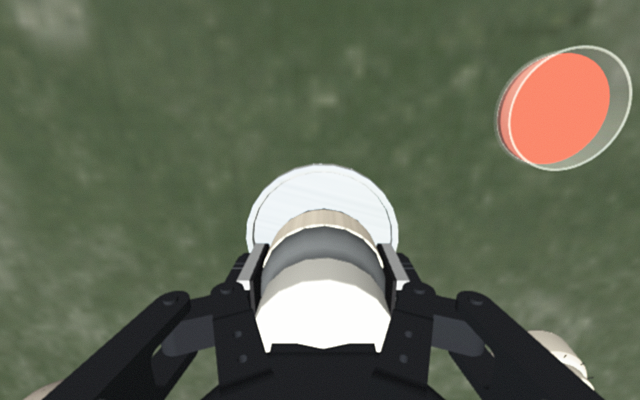

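Aligned with saucer 4 (columns 247-398, near edge at row 164). Lower it.

```bash
python3 -m crank '[[0,-1,0,-7,0,0,0],[0,0,0,-4,0,0,0],[0,0,0,-2,0,0,0],[0,0,0,-1,0,0,0],[0,0,0,0,0,0,0],[0,0,0,0,0,0,0]]'
```

```text
time: 22.53
ee_pos: [0.6528, -0.1221, 0.0086]
eef_rot: [0.001, 0.0, 1.0, -0.0]
ft_force: [-4.1, 0.3, 8.9]
grip_width: 0.0562
```

Contact. Release and retreat upward.

```bash
python3 -m crank '[[0.8,0,0,0,0,0,0],[1,0,0,0,0,0,0],[1,0,0,0,0,0,0],[1,0,0,0,0,0,0],[1,0,0,0,0,0,0],[1,0,0,30,0,0,0],[1,0,0,40,0,0,0],[1,0,0,40,0,0,0],[1,0,0,20,0,0,0],[1,0,0,0,0,0,0],[1,0,0,0,0,0,0]]'
python3 -m crank '[[1,-30,0,20,0,0,0],[1,-30,0,20,0,0,0],[1,-35,0,10,0,0,0],[1,-35,0,0,0,0,0],[1,-35,0,0,0,0,0],[1,-35,0,0,0,0,0],[1,-35,0,0,0,0,0],[1,-35,0,0,0,0,0],[1,-35,0,0,0,0,0],[1,-35,0,0,0,0,0],[1,0,0,0,0,0,0],[1,0,0,0,0,0,0]]'
python3 - <<'E'
from h import *
for n in ("top","side"):
    g=grab_frame(n)["img"][:,:,::-1]
    cv2.imwrite(f"pics/{n}9.png",g)
    c=g[120:240,190:450] if n=="top" else g[130:330,200:420]
    cv2.imwrite(f"pics/{n}9z.png",cv2.resize(c,None,fx=3,fy=3,interpolation=cv2.INTER_CUBIC))
E
```

```text
time: 23.45
ee_pos: [0.6537, -0.1222, 0.1386]
eef_rot: [0.002, 0.0, 1.0, -0.0]
ft_force: [0.1, -0.2, -0.1]
grip_width: 0.0856
time: 24.45
ee_pos: [0.311, -0.1217, 0.1859]
eef_rot: [-0.0, 0.001, 1.0, 0.0]
ft_force: [0.8, 0.6, 0.5]
grip_width: 0.0852
```

View pics/top9z.png

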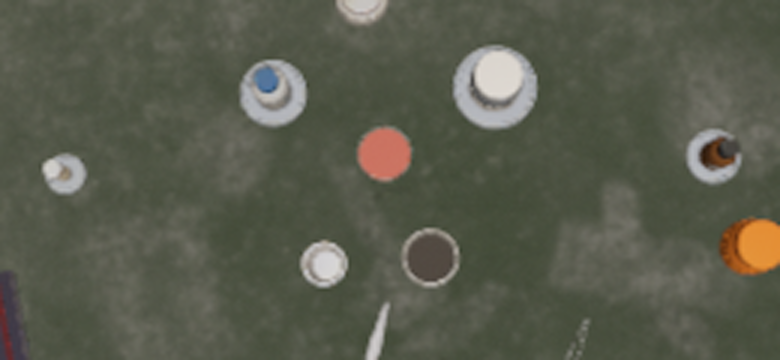

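View pics/side9z.png

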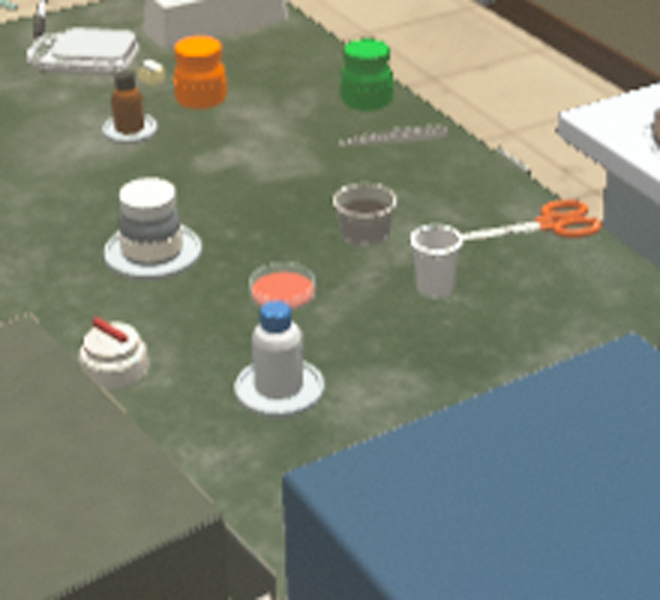

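All four stand upright in their saucers. The pot (298,208) and cup (333.5,205.5) are unmoved. Handing in.

```bash
python3 -c "
from bench import robot
print(robot.sign_off(), robot.read_state()['time'])"
```

```text
the job is handed in; nothing more can be done
the job is handed in; nothing more can be done
```

The job is done and handed in. All four containers stand upright in their saucers: vial in 1, brown bottle in 2, white bottle in 3 and jar in 4, placed in that order. The robot's clock read about 24.5 s of the 102 s allowed.

- **Final check:** After the arm had backed away empty, the top view showed all four within their lips. The side view showed the bottles and jar upright, but a box hides the vial from that camera. The wrist camera had shown the vial upright and central in saucer 1 after release.
- **Open vessels:** The white pot and grey cup are at the same pixel positions as at the start.
- **Forces:** The force readings I took at the end of each move stayed below 10 N.
- **Disagreement:** The top camera's positions differed from the wrist camera's by up to about 4 mm. I used mainly the wrist camera's values for the grasps and placings.

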